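# Jog the dresser to the middle of the grinding stone

## Robot

A 6-joint arm with a two-finger parallel gripper is mounted at the origin on the work surface. World frame = base frame: x ahead of the robot, y to its left, z up, the work surface at z = 0. Lengths are in m, angles in degrees, forces in N, time in s.
With the tool pointing down it reaches from about 0.4 to 0.825 m from the base axis. Payload 7 kg.
Tool frame: the origin (TCP) lies at the very end of the fingers, on their centre line; the grasp point (between the pads) lies 19 mm behind it (hold_point_z is the distance from the TCP to the grasp point, in m); x points along the fingers, y is the direction in which the jaws open and shut, and the axes are right-handed (so a half turn about x gives the same grasp; the last joint's range is limited). The gripper opens to 88 mm and grips with 3 to 60 N. Pads are 19 mm wide; open, the fingers measure 130 mm over their backs; the gripper's body (78 mm by 193 mm) begins 47 mm behind the grasp point.
Start: joints at [86.007, 20.546, 0.682, 0, -70.136, -16.507], TCP at [0.236, 0.632, 0.205] pointing down, gripper open.
Joint ranges: [-176.03, 176.03], [-82.01, 121.73], [-58.28, 71.71], [-173.87, 95.51], [-174.79, -0.11], [-173.66, 173.66]. Speed limits (degrees/s): [136.94, 136.94, 172.46, 180, 180, 180].

## Interface

Orientations are given as [roll, pitch, yaw] about the fixed x, y, z axes, in that order (R = Rz(yaw) Ry(pitch) Rx(roll)).
In Python, from plant import * gives the robot as it stands.
- The arm moves only by the shell command python3 -m crank 'ROWS'. ROWS is a JSON object of lists of equal length, an entry for each row: "delta_pos": the shift along the tool's x, y, z in m, a list of three; "turn": the turn, a rotation vector about the tool's x, y, z in degrees, a list of three; "grip": the opening, from 0 (shut) to 1 (fully open). A call has 1 to 12 rows; each row is the pose to reach, as a shift and turn from the pose commanded when the call began, along the tool's axes at that moment; what a row does not reach only later rows make up. A row lasts 1/12 s, in which the tool goes at most 41.7 mm and 7.16 degrees, less where a joint would pass 70% of its speed; a pose out of reach is approached as far as the arm can. A call with a gripper value outside its range is refused whole. The fingers move at their own pace and stop on an object; the grip force is fixed at half the most. Time passes only in rows, so rows that repeat a pose let the fingers close. It gives the time, the measured TCP pose, the force and the opening at its end, in the units of the state.
- get_obs(): the state, without advancing time (a new reading comes with each control period).
- snapshot(name): name is "scene" or "side" or "wrist"; returns a dict with "pixels" (384x512x3 uint8, blue, green, red), "range_z" (384x512 float32, m along the optical axis (not along the pixel's ray), 0 where there is no reading), "camera_matrix" (3x3 intrinsics, pixels), "eye" and "rotation" of the camera in the world. Camera axes: x right, y up, looking along -z (the intrinsics and any distortion apply to the point x, -y, -z); pixel columns grow to the right and rows downward; lengths in m; the calibration is good to about 2 mm. A picture is of the moment at which its call begins.
- close_job(): hands the job in, once; it reports no verdict.
The state is a dict: "clock": time; "joint_pos": joint angles; "qvel": joint speeds; "tau": joint torques, N m; "tool_pos": TCP position; "orientation": TCP orientation; "force": force on the tool from outside, world axes, zero at the start; "moment": the same for the moment, N m; "opening": finger opening in m.
Only numpy, scipy, OpenCV 4.12 (cv2) and the standard library are available. Lean on these libraries where they do the work, as an engineer would, in place of code of your own. Each camera call takes 0.05 s, during which the arm holds its last target. There are 200 camera calls.

## Task

Bring the ski grinder's dressing diamond over the middle of the grinding stone (the smooth wheel, not the ribbed rubber drum beside it) with the jog stick: pull its knob up out of the neutral latch, hold the stick over to the side the carriage has to travel until the diamond is there, then let the stick spring back to its latched centre. Move the carriage by the stick only, and leave the emergency stop and the things lying about alone.

Things in the scene. Friction and masses are not known exactly. Their poses are not given: they have to be found in the camera images.
- knob_centre (a point): centre of the jog stick's black ball knob (40 mm) on its steel sleeve (14 mm thick), above a steel gate on the sloping green control desk. z runs up the stick, y to the left. Knob and sleeve slide up the stick against a spring. A cross pin at the sleeve's foot lies in a groove of the gate and locks the upright stick; it drops back in by itself when the stick comes back to centre.
- stick_pivot (a point): stick tilts about it, 120 mm below the knob's centre (132 mm with the knob up). Frame fixed to the desk: z square to its panel (along the upright stick; panel slopes 0.26 rad to the robot), x = tilting axis, up the slope, y to the left. Gate top (54 x 74 mm) 36 mm above, panel 10 mm below. Seen from it the middle of the panel (180 mm up the slope x 260 mm) is 50 mm right and 30 mm down the slope.
- stick (a joint): tilt of the stick, rad: 0 upright, + to the left (+y of stick_pivot), stops at +-0.36. A spring centres it (2 N m/rad, 6 N at the knob at full tilt). Latched it has 0.05 play. Tilted beyond 0.06 to 0.1 it drives the carriage the same way, left or right, the faster the farther: 15 to 45 mm/s at full tilt, differing from day to day. Below that the carriage stands still at once.
- sleeve (a joint): how far knob and sleeve are pulled up along the stick, m: 0 latched, 0.012 at the upper stop (spring 4 N, rising to 7 N). The cross pin is clear of the groove from about 0.007; with the stick tilted over it rides on the gate's top at about 0.009 by itself, so the knob need not be pulled any more.
- diamond (a point): tip of the dressing diamond, under the middle of the dresser's aluminium carriage (94 x 56 x 46 mm), 5 mm above the stone's crest. The carriage runs on two guide bars, along y of stone_middle; a steel pointer on its robot side marks the diamond's line
- stone_middle (a point): middle of the grinding stone's crest: smooth pale wheel, 250 mm diameter, 90 mm wide, its top standing out of the green grinder housing beyond the desk, 140 mm above the bench. x away from the robot, y to the left along the spindle, z up. A ribbed black rubber drum, as wide but smaller in diameter, sits beside it on the spindle, left or right.
- carriage: the dresser's carriage, origin at its centre, 190 mm above the bench
- estop (a joint): red mushroom emergency stop (40 mm) on the desk's panel, 142 mm right of the stick and 15 mm up the slope; m pressed in, 0 untouched, 0.006 fully in
- brush: ski brush, wooden back 130 x 55 mm, 34 mm high, lying loose left of the desk; origin under its middle
- file: flat steel edge file, 200 x 22 x 5 mm with a tang, lying loose right of the desk; origin under its middle
- wax: block of wax 75 x 42 x 22 mm, lying loose left of the desk; origin under its middle

How it is judged:
By the outcome, as a careful person would: the job done as asked, in the order asked, and still so for the second after the job is handed in, with the robot touching nothing.
It also fails if it takes over 48 s, if anything falls off the work surface, if the arm or the gripper's body presses on something with over 40 N, if the wrist force passes 120 N, or if a joint passes its speed limit or range.

## Working session

There is one attempt and no reset: what is moved stays moved. The work goes in short steps, Python scripts to look and compute and a shell command to move; the robot and the scene stay as the last step left them, time stands still between calls to the robot, and variables do not carry over. Pictures are saved under pics/ and viewed, about 8 in all and at most 12, crops included, and the job is handed in when it is done.

```bash
mkdir -p pics; ls; cat > h.py <<'E'
from plant import *
import numpy as np, cv2
from scipy.spatial.transform import Rotation as R
def cloud(s):
    K=s["camera_matrix"];d=s["range_z"];v,u=np.mgrid[:384,:512]
    p=np.stack([(u-K[0,2])/K[0,0]*d,-(v-K[1,2])/K[1,1]*d,-d],-1)
    return p@np.array(s["rotation"]).T+np.array(s["eye"])
E
python3 - <<'E'
from h import *
o=get_obs();print(o)
ims=[]
for n in("scene","side"):
    s=snapshot(n);np.savez(n+"0.npz",**s);print(n,s["eye"],s["rotation"],s["camera_matrix"],(s["range_z"]>0).mean(),s.keys())
    cv2.imwrite(f"pics/{n}0.png",cv2.resize(s["pixels"],(800,600)))
E
```

```text
pics
{'clock': 0.0, 'joint_pos': array([ 8.60095590e+01,  2.05922538e+01,  6.34212973e-01, -1.92872403e-02,
       -7.01340483e+01, -1.65059227e+01]), 'qvel': array([-0.03474486, -0.02953213,  0.07231315, -0.06723969, -0.0589124 ,
        0.01204884]), 'tau': array([-1.50132011e-03, -5.82716990e+01,  2.93045533e+01,  6.99728429e+00,
        6.91508059e-03, -1.49643656e-04]), 'tool_pos': array([0.23621175, 0.63177908, 0.20431941]), 'orientation': array([  95.36905926,   89.90614236, -105.13387325]), 'force': array([0.3374621 , 0.48469573, 0.30217744]), 'moment': array([-0.02988415, -0.0105195 ,  0.02837395]), 'opening': 0.08748828813136635}
scene [1.48234156 0.78014863 1.04836761] [5.26526397e+01 3.90502159e-02 1.32501488e+02] [[432.51876988   0.         250.70895542]
 [  0.         432.51876988 197.69279088]
 [  0.           0.           1.        ]] 0.9807993570963541 dict_keys(['pixels', 'range_z', 'camera_matrix', 'eye', 'rotation'])
side [ 0.43553276 -0.8304044   0.61920177] [ 60.96700172   1.4360702  -12.93237508] [[346.67778696   0.         252.52903376]
 [  0.         346.67778696 193.1882942 ]
 [  0.           0.           1.        ]] 0.996124267578125 dict_keys(['pixels', 'range_z', 'camera_matrix', 'eye', 'rotation'])
```

Rotation is given as roll-pitch-yaw degrees.

View pics/scene0.png

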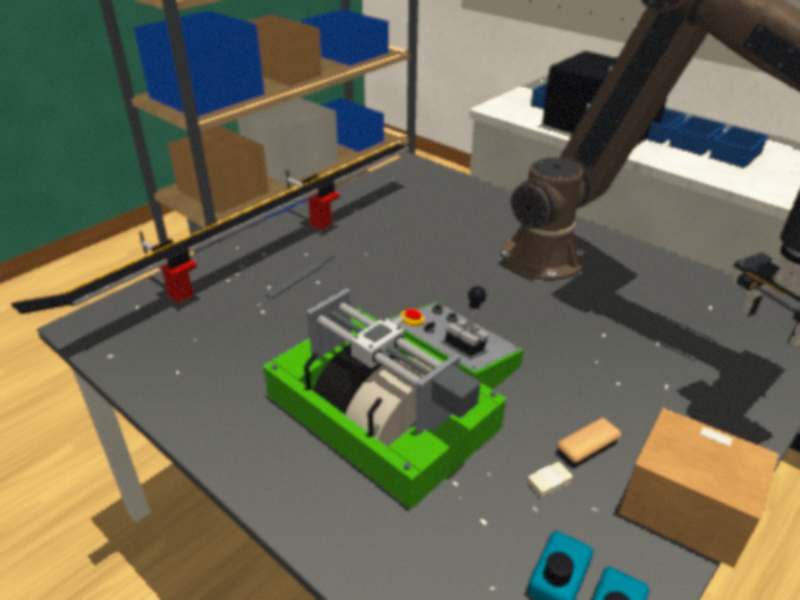

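View pics/side0.png

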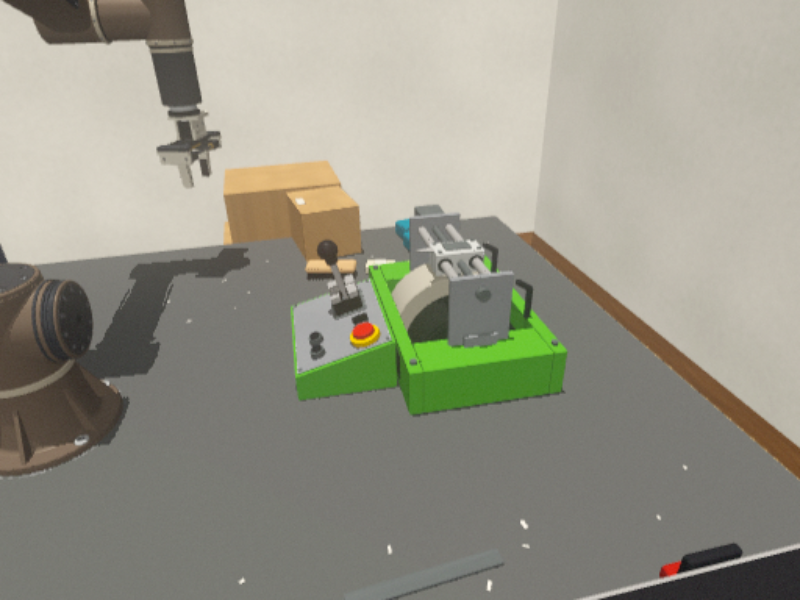

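The scene view shows the knob at (477,296), the carriage at (377,340) and the pale stone at (385,400). The ribbed drum at (340,375) is to the stone's right, as seen from the robot. In the side view the knob is at (327,250) and the e-stop at (364,333). The carriage has to go left.

```bash
cat >> h.py <<'E'
def cloud(s):
    K=s["camera_matrix"];d=s["range_z"];v,u=np.mgrid[:384,:512]
    p=np.stack([(u-K[0,2])/K[0,0]*d,-(v-K[1,2])/K[1,1]*d,-d],-1)
    return p@R.from_euler("xyz",s["rotation"],degrees=True).as_matrix().T+np.array(s["eye"])
E
python3 - <<'E'
from h import *
from scipy.optimize import least_squares
for n,k in(("scene",(305,189)),("side",(209,160))):
    s=np.load(n+"0.npz");P=cloud(s);I=s["pixels"].astype(int)
    hsv=cv2.cvtColor(s["pixels"],cv2.COLOR_BGR2HSV)
    u,v=k;w=np.zeros((384,512),bool);w[v-11:v+12,u-11:u+12]=1
    c0=P[v,u];m=w&(I.max(2)<70)&(np.linalg.norm(P-c0,axis=2)<.025)
    q=P[m];eye=s["eye"];f=least_squares(lambda c:np.linalg.norm(q-c,axis=1)-.02,q.mean(0)+.01*(q.mean(0)-eye)/np.linalg.norm(q.mean(0)-eye),loss="soft_l1",f_scale=.002)
    print(n,"knob",f.x,m.sum(),"surf",c0)
    # green housing points
    g=(hsv[...,0]>45)&(hsv[...,0]<75)&(hsv[...,1]>150)&(hsv[...,2]>60)&(P[...,2]<.3)&(P[...,2]>.005)
    G=P[g];print("green",G.min(0),G.max(0))
    r=cv2.minAreaRect(G[G[:,2]>.02][:,:2].astype(np.float32));print("rect",r)
    hh=np.histogram(G[:,2],bins=np.arange(0,.2,.01));print(hh[0])
    # panel: grey, near the green desk plane
    gr=(hsv[...,1]<50)&(hsv[...,2]>90)&(np.linalg.norm(P[...,:2]-f.x[:2],axis=2)<.2)&(P[...,2]>.03)&(P[...,2]<.13)
    Q=P[gr]
    best=None;rng=np.random.default_rng(0)
    for _ in range(800):
        a=Q[rng.choice(len(Q),3,False)];nn=np.cross(a[1]-a[0],a[2]-a[0]);l=np.linalg.norm(nn)
        if l<1e-5:continue
        nn/=l;nn*=np.sign(nn[2]);
        if abs(nn[2]-np.cos(.26))>.03:continue
        inl=abs((Q-a[0])@nn)<.002
        if best is None or inl.sum()>best.sum():best=inl
    B=Q[best];c=B.mean(0);nn=np.linalg.svd(B-c,full_matrices=False)[2][2];nn*=np.sign(nn[2])
    print("panel",c,"n",nn,"slope",np.arccos(nn[2]),"yaw of up-slope",np.degrees(np.arctan2(-nn[1],-nn[0])),best.sum(),"knob height",(f.x-c)@nn)
    # carriage / high grey pts
    al=(hsv[...,1]<60)&(hsv[...,2]>110)&(P[...,2]>.205)&(P[...,2]<.222)&(P[...,0]>f.x[0]+.05)&(P[...,0]<1.0)
    A=P[al];print("carriage top",len(A),A.mean(0) if len(A) else 0, cv2.minAreaRect(A[:,:2].astype(np.float32)))
E
```

```text
scene knob [0.51234965 0.13259236 0.20773683] 100 surf [0.52904675 0.14461863 0.21972759]
green [ 0.43361441 -0.13775293  0.00501574] [0.89922294 0.30417563 0.18988605]
rect ((0.6625953912734985, 0.08620710670948029), (0.4394902288913727, 0.4639599919319153), 88.61711120605469)
[ 128  358  335  354  378  386  387  413 1595 1300   10    9    5    5
    3    9   15    0    3]
panel [0.52506715 0.10290053 0.07984546] n [-0.25814878  0.00524166  0.96609095] slope 0.2611606241377379 yaw of up-slope -1.1632199942623576 660 knob height 0.1269933374642299
carriage top 532 [0.7535218  0.08668815 0.21495743] ((0.7436210513114929, 0.07780119776725769), (0.31469306349754333, 0.12202213704586029), 88.3036880493164)
side knob [0.51209667 0.13263757 0.20638429] 23 surf [0.51092005 0.11568415 0.21300717]
green [ 0.42323673 -0.14555619  0.00500665] [0.89330162 0.29099822 0.10046869]
rect ((0.6577153205871582, 0.07535301148891449), (0.43143215775489807, 0.4630304276943207), 88.61785125732422)
[ 233  477  477  500  521  518  512  472 2485  165    1    0    0    0
    0    0    0    0    0]
panel [0.51287312 0.07063738 0.07505722] n [-0.25972886  0.00618308  0.96566179] slope 0.2628176181403425 yaw of up-slope -1.363720238088703 1597 knob height 0.1274025433287149
carriage top 963 [0.75113034 0.33878922 0.21304261] ((0.8363739252090454, 1.0144429206848145), (0.4259251654148102, 2.185478925704956), 2.9972665309906006)
```

```bash
python3 - <<'E'
from h import *
a=[]
for n,(u0,v0,u1,v1) in(("scene",(160,175,350,330)),("side",(235,120,375,265))):
    s=np.load(n+"0.npz");c=s["pixels"][v0:v1,u0:u1];f=4 if n=="scene" else 4;c=cv2.resize(c,None,fx=f,fy=f,interpolation=cv2.INTER_CUBIC);a.append(c)
cv2.imwrite("pics/c0.png",a[0][:600,:800])
s=np.load("scene0.npz");P=cloud(s);I=s["pixels"];hsv=cv2.cvtColor(I,cv2.COLOR_BGR2HSV)
th=np.radians(-1.3);X=np.array([np.cos(th),np.sin(th),0]);Y=np.array([-np.sin(th),np.cos(th),0])
x=P@X;y=P@Y;z=P[...,2]
roi=np.zeros((384,512),bool);roi[190:300,190:300]=1
# cylinder surface candidates
ax=None
for xc in np.arange(.72,.79,.01):
    r=np.hypot(x-xc,z-.015);m=roi&(abs(r-.125)<.003)&(z>.06)
    print(round(xc,2),m.sum(),end=" | ")
print()
m=roi&(z>.205)&(z<.225)&(hsv[...,1]<70)
h,e=np.histogram(y[m],bins=np.arange(-.1,.25,.01));print("z .205-.225 y hist",list(zip(e.round(2),h)))
for (uu,vv) in((241,213),(232,214),(250,206),(240,255),(255,250),(247,262),(220,235)):
    print((uu,vv),x[vv,uu].round(4),y[vv,uu].round(4),z[vv,uu].round(4),I[vv,uu])
E
```

```text
0.72 500 | 0.73 440 | 0.74 556 | 0.75 990 | 0.76 388 | 0.77 435 | 0.78 607 | 0.79 313 | 
z .205-.225 y hist [(np.float64(-0.1), np.int64(0)), (np.float64(-0.09), np.int64(0)), (np.float64(-0.08), np.int64(0)), (np.float64(-0.07), np.int64(6)), (np.float64(-0.06), np.int64(86)), (np.float64(-0.05), np.int64(43)), (np.float64(-0.04), np.int64(0)), (np.float64(-0.03), np.int64(0)), (np.float64(-0.02), np.int64(0)), (np.float64(-0.01), np.int64(0)), (np.float64(-0.0), np.int64(0)), (np.float64(0.01), np.int64(0)), (np.float64(0.02), np.int64(0)), (np.float64(0.03), np.int64(0)), (np.float64(0.04), np.int64(0)), (np.float64(0.05), np.int64(3)), (np.float64(0.06), np.int64(50)), (np.float64(0.07), np.int64(64)), (np.float64(0.08), np.int64(83)), (np.float64(0.09), np.int64(75)), (np.float64(0.1), np.int64(79)), (np.float64(0.11), np.int64(69)), (np.float64(0.12), np.int64(0)), (np.float64(0.13), np.int64(0)), (np.float64(0.14), np.int64(0)), (np.float64(0.15), np.int64(0)), (np.float64(0.16), np.int64(0)), (np.float64(0.17), np.int64(0)), (np.float64(0.18), np.int64(0)), (np.float64(0.19), np.int64(0)), (np.float64(0.2), np.int64(0)), (np.float64(0.21), np.int64(0)), (np.float64(0.22), np.int64(0)), (np.float64(0.23), np.int64(12))]
(241, 213) 0.7517 0.0885 0.2145 [ 96 102  99]
(232, 214) 0.773 0.0713 0.2134 [170 180 183]
(250, 206) 0.7083 0.0848 0.2147 [197 209 210]
(240, 255) 0.8475 0.1788 0.1671 [128 148 160]
(255, 250) 0.7785 0.173 0.1345 [ 90 104 111]
(247, 262) 0.8172 0.1769 0.1148 [162 191 205]
(220, 235) 0.7913 0.0313 0.1146 [21 18 22]
```

View pics/c0.png

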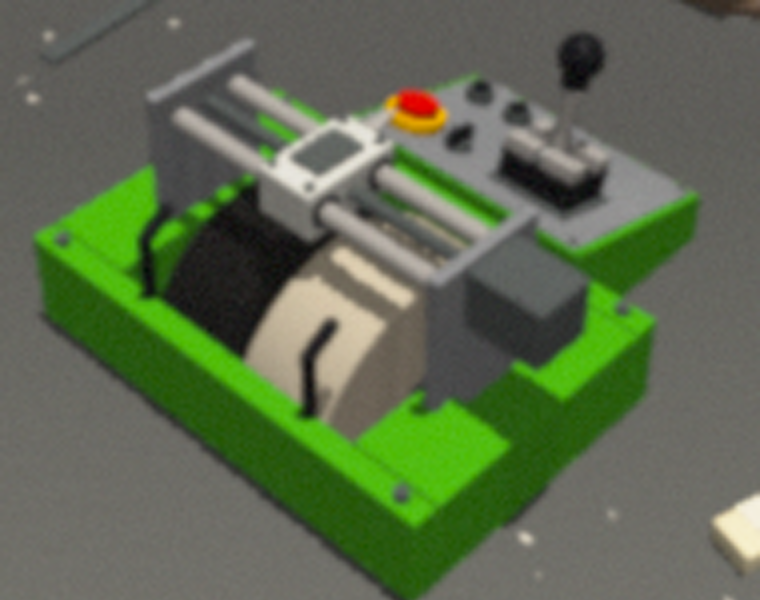

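The crop shows the carriage top centred near crop pixel (330,155), over the drum's left edge. The pale wheel sits to the drum's left, at about (350,320).

```bash
cat >> h.py <<'E'
th=np.radians(-1.3);X=np.array([np.cos(th),np.sin(th),0]);Y=np.array([-np.sin(th),np.cos(th),0])
def carriage(s,prnt=False):
    P=cloud(s);x=P@X;y=P@Y;z=P[...,2];hsv=cv2.cvtColor(s["pixels"],cv2.COLOR_BGR2HSV)
    m=(z>.207)&(z<.219)&(x>.69)&(x<.81)&(y>-.035)&(y<.225)&(hsv[...,1]<80)
    m=cv2.morphologyEx(m.astype(np.uint8),cv2.MORPH_OPEN,np.ones((3,3)))>0
    q=np.c_[x[m],y[m]]
    return np.percentile(q,[1,50,99],axis=0).round(4).tolist(),(np.percentile(q[:,1],[.5,99.5]).mean()).round(4),m.sum()
E
python3 - <<'E'
from h import *
for n in("scene","side"):
    s=np.load(n+"0.npz");print(n,"carriage x,y",carriage(s))
    P=cloud(s);x=P@X;y=P@Y;z=P[...,2];I=s["pixels"].astype(int);hsv=cv2.cvtColor(s["pixels"],cv2.COLOR_BGR2HSV)
    pale=(I[...,2]-I[...,0]>12)&(hsv[...,1]<110)&(hsv[...,1]>25)&(I[...,2]>90)
    for xc in(.745,.75,.755):
        r=np.hypot(x-xc,z-.015);m=(abs(r-.125)<.004)&(z>.05)&(y>-.03)&(y<.22)
        p=m&pale;d=m&(I.max(2)<60)
        print(xc,"pale",p.sum(),np.percentile(y[p],[0,2,5,50,95,98,100]).round(4) if p.any() else"","dark",d.sum(),np.percentile(y[d],[2,50,98]).round(4) if d.any() else "")
        if p.any(): print(np.histogram(y[p],bins=np.arange(.06,.2,.005))[0])
    f=pale&(np.hypot(x-.75,z-.015)<.118)&(z>.04)&(x>.6)&(x<.9)&(y>.05)&(y<.25)
    print("left face y",f.sum(),np.median(y[f]) if f.any() else "")
k=np.array([.5122,.1326,.207]);print("knob local",k@X,k@Y)
E
```

```text
scene carriage x,y ([[0.696, 0.0613], [0.7546, 0.0912], [0.7975, 0.1151]], np.float64(0.0877), np.int64(387))
0.745 pale 880 [0.0743 0.1019 0.1052 0.1435 0.1883 0.1901 0.192 ] dark 0 
[ 0  0  1  1  1  1  1  1 36 41 55 49 57 51 50 62 43 42 40 41 39 46 43 51
 46 63 19  0]
0.75 pale 923 [0.0743 0.1028 0.1062 0.1439 0.1875 0.1896 0.192 ] dark 0 
[ 0  0  1  0  0  0  0  0 33 52 58 54 58 52 51 65 47 50 41 36 41 50 54 53
 49 65 13  0]
0.755 pale 645 [0.1016 0.1044 0.1073 0.1455 0.1874 0.1896 0.192 ] dark 0 
[ 0  0  0  0  0  0  0  0 17 35 40 40 41 32 31 46 36 38 32 26 28 32 42 39
 36 44 10  0]
left face y 398 0.18926039855174936
side carriage x,y ([[0.6952, 0.0559], [0.7437, 0.0769], [0.7935, 0.1086]], np.float64(0.0825), np.int64(269))
0.745 pale 240 [0.0972 0.0983 0.1007 0.1322 0.178  0.1819 0.1867] dark 0 
[ 0  0  0  0  0  0  0 10 21 26 17 13 15 10 16 11 18  8 14 12 15  9  8  9
  5  3  0  0]
0.75 pale 468 [0.0969 0.0984 0.0999 0.1363 0.1828 0.1858 0.1887] dark 0 
[ 0  0  0  0  0  0  0 25 37 37 27 25 26 25 26 21 30 22 23 23 24 18 22 21
 21 15  0  0]
0.755 pale 457 [0.0969 0.0977 0.0992 0.1327 0.1829 0.1859 0.1887] dark 0 
[ 0  0  0  0  0  0  0 38 51 32 25 23 24 25 22 18 25 22 18 19 22 17 20 20
 21 15  0  0]
left face y 326 0.09998977206734305
knob local 0.5090598240633353 0.1441863222521684
```

```bash
cat >> h.py <<'E'
N=np.array([-.2591,.0058,.9658]);N/=np.linalg.norm(N)
KNOB=np.array([.5122,.1326,.207])
YL=Y-N*(Y@N);YL/=np.linalg.norm(YL)
def goal(h,flip=1):  # grasp point h above the knob along n
    x=-N;y=YL*flip;z=np.cross(x,y)
    return KNOB+(h-.019)*N,np.stack([x,y,z],1)
def rel(p,Rg,o=None):
    o=o or get_obs();R0=R.from_euler("xyz",o["orientation"],degrees=True)
    return (R0.inv().apply(p-o["tool_pos"])).round(4),(R0.inv()*R.from_matrix(Rg)).as_rotvec(degrees=True).round(2)
E
python3 - <<'E'
from h import *
o=get_obs();print(R.from_euler("xyz",o["orientation"],degrees=True).as_matrix().round(3))
for f in(1,-1):print(f,goal(.07,f)[0],rel(*goal(.07,f)))
E
```

```text
[[-0.    -0.35  -0.937]
 [-0.001 -0.937  0.35 ]
 [-1.     0.001 -0.   ]]
1 [0.49898548 0.13289581 0.25625737] (array([-0.0512,  0.3753, -0.4208]), array([159.55,  -3.69, -21.04]))
-1 [0.49898548 0.13289581 0.25625737] (array([-0.0512,  0.3753, -0.4208]), array([-19.08,  14.88,  -2.61]))
```

```bash
python3 -m crank '{"delta_pos":[[-0.08,0.03,-0.02],[-0.08,0.06,-0.05],[-0.08,0.09,-0.08],[-0.08,0.115,-0.115],[-0.08,0.14,-0.15],[-0.08,0.165,-0.18],[-0.08,0.19,-0.21],[-0.08,0.22,-0.24],[-0.08,0.25,-0.27],[-0.08,0.28,-0.30],[-0.08,0.30,-0.33],[-0.08,0.325,-0.36]],"turn":[[0,0,0],[-2,2,0],[-4,3,-0.5],[-6,5,-1],[-8,6,-1],[-10,8,-1.5],[-12,9.5,-1.7],[-14,11,-2],[-16,12.5,-2.2],[-18,14,-2.5],[-19.08,14.88,-2.61],[-19.08,14.88,-2.61]],"grip":[1,1,1,1,1,1,1,1,1,1,1,1]}'; python3 - <<'E'
from h import *
print(rel(*goal(.07,-1)),get_obs()["joint_pos"])
E
```

```text
clock: 1.1
tool_pos: [0.4494, 0.2166, 0.2852]
orientation: [-179.7, 74.9, -0.8]
force: [0.7, 0.4, 0.7]
opening: 0.0876
(array([ 0.0411,  0.0828, -0.0419]), array([ 0.13, -0.08,  0.12])) [ 59.26205152  -8.17621839 -29.60069305  14.85859934 -61.72498107
  23.30355199]
```

```bash
python3 -m crank '{"delta_pos":[[0.01,0.025,-0.015],[0.02,0.055,-0.03],[0.041,0.083,-0.042],[0.041,0.083,-0.042],[0.041,0.083,-0.042]],"turn":[[0,0,0],[0,0,0],[0,0,0],[0,0,0],[0,0,0]],"grip":[1,1,1,1,1]}'; python3 - <<'E'
from h import *
print(rel(*goal(.0,-1)),get_obs()["joint_pos"])
s=snapshot("wrist");np.savez("w1.npz",**s);t=snapshot("side")
cv2.imwrite("pics/w1.png",np.hstack([cv2.resize(s["pixels"],(400,300)),cv2.resize(t["pixels"][80:260,130:370],(400,300))]))
R0=R.from_euler("xyz",s["rotation"],degrees=True);K=s["camera_matrix"];p=R0.inv().apply(KNOB-s["eye"]);print("expected knob px",K[0,2]+K[0,0]*p[0]/-p[2],K[1,2]-K[1,1]*p[1]/-p[2])
E
```

```text
clock: 1.52
tool_pos: [0.499, 0.1325, 0.2553]
orientation: [-179.9, 75.1, -1.5]
force: [0.2, 0.6, -0.2]
opening: 0.0876
(array([ 0.0691, -0.0004, -0.0003]), array([-0.23,  0.08, -0.05])) [ 45.34254211  -6.13616821 -31.07823407  13.19534269 -55.42982698
  36.52646879]
expected knob px 248.6709398768523 205.20622351821763
```

View pics/w1.png

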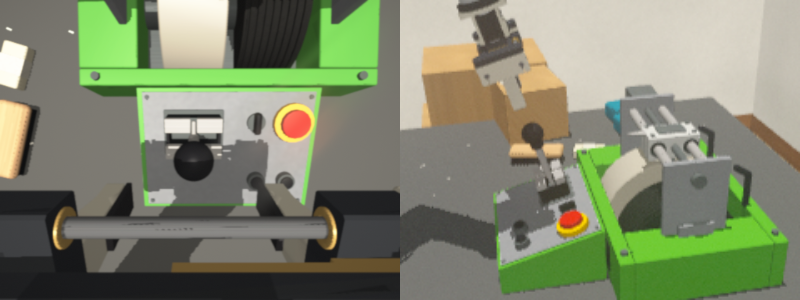

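The wrist view shows the knob at (194,160) in the half-size picture, or full-size (248,205), which matches the prediction. The side view confirms the gripper is in line above the knob, so I'll descend and close.

```bash
python3 -m crank '{"delta_pos":[[0.025,0,0],[0.05,0,0],[0.072,0,0],[0.072,0,0],[0.072,0,0],[0.072,0,0],[0.072,0,0],[0.072,0,0],[0.072,0,0],[0.072,0,0],[0.072,0,0]],"turn":[[0,0,0],[0,0,0],[0,0,0],[0,0,0],[0,0,0],[0,0,0],[0,0,0],[0,0,0],[0,0,0],[0,0,0],[0,0,0]],"grip":[1,1,1,1,0.3,0.3,0.3,0.3,0.3,0.3,0.3]}'
```

```text
clock: 2.53
tool_pos: [0.5178, 0.1346, 0.1873]
orientation: [-179.5, 74.9, -0.8]
force: [0.8, 0.0, 0.7]
opening: 0.0464
```

```bash
python3 -m crank '{"delta_pos":[[0,0,0],[0,0,0],[0,0,0],[0,0,0]],"turn":[[0,0,0],[0,0,0],[0,0,0],[0,0,0]],"grip":[0.3,0.3,0.3,0.3]}';python3 -m crank '{"delta_pos":[[-0.004,0,0],[-0.008,0,0],[-0.011,0,0],[-0.011,0,0],[-0.011,0,0]],"turn":[[0,0,0],[0,0,0],[0,0,0],[0,0,0],[0,0,0]],"grip":[0.3,0.3,0.3,0.3,0.3]}'; python3 -c "
from h import *
print(rel(*goal(.0,-1)))
p=KNOB-.12*N;o=get_obs();print('pivot in tool',rel(p,goal(0,-1)[1]), o['force'])"
```

```text
clock: 2.87
tool_pos: [0.5179, 0.1345, 0.1871]
orientation: [-179.7, 74.9, -1.0]
force: [-2.4, -0.8, 3.6]
opening: 0.0379
clock: 3.28
tool_pos: [0.5147, 0.1346, 0.1973]
orientation: [-179.7, 75.0, -1.0]
force: [4.9, -0.8, -6.9]
opening: 0.0376
(array([ 0.009 ,  0.002 , -0.0001]), array([-0.02,  0.  ,  0.08]))
pivot in tool (array([ 1.1e-01,  2.2e-03, -1.0e-04]), array([-0.02,  0.  ,  0.08])) [ 4.93102933 -0.80310999 -6.85766341]
```

```bash
python3 -m crank '{"delta_pos":[[0.0002,-0.0067,0],[0.0008,-0.0134,0],[0.0018,-0.02,0],[0.0033,-0.0266,0],[0.0049,-0.0325,0],[0.0049,-0.0325,0]],"turn":[[0,0,3.5],[0,0,7],[0,0,10.5],[0,0,14],[0,0,17.2],[0,0,17.2]],"grip":[0.3,0.3,0.3,0.3,0.3,0.3]}'; python3 -c "
from h import *
for i in range(2):
  s=snapshot('scene');print(get_obs()['clock'],carriage(s));t=snapshot('side');print(carriage(t))
cv2.imwrite('pics/t1.png',np.hstack([s['pixels'][150:330,150:390],t['pixels'][80:260,160:400]]).repeat(1,0))
print(get_obs()['force'])"
```

```text
clock: 3.78
tool_pos: [0.5168, 0.1674, 0.1914]
orientation: [131.5, 67.1, -52.0]
force: [7.6, -6.4, -3.7]
opening: 0.0378
3.8333 ([[0.6942, 0.0658], [0.759, 0.0972], [0.7968, 0.1197]], np.float64(0.0927), np.int64(353))
([[0.6944, 0.0604], [0.7444, 0.0777], [0.7919, 0.1148]], np.float64(0.088), np.int64(279))
3.9333 ([[0.6997, 0.0656], [0.7563, 0.0971], [0.7973, 0.1209]], np.float64(0.0931), np.int64(366))
([[0.7011, 0.0624], [0.7442, 0.0803], [0.7922, 0.1141]], np.float64(0.0891), np.int64(270))
[ 5.59011145 -5.57008405 -5.30644517]
```

View pics/t1.png

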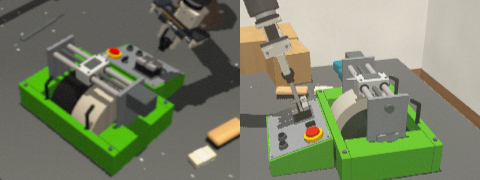

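The stick is tilted over in the grip and the carriage has moved about 5 mm left. I'll hold it there.

```bash
python3 -m crank '{"delta_pos":[[0,0,0],[0,0,0],[0,0,0],[0,0,0],[0,0,0],[0,0,0],[0,0,0],[0,0,0],[0,0,0],[0,0,0],[0,0,0],[0,0,0]],"turn":[[0,0,0],[0,0,0],[0,0,0],[0,0,0],[0,0,0],[0,0,0],[0,0,0],[0,0,0],[0,0,0],[0,0,0],[0,0,0],[0,0,0]],"grip":[0.3,0.3,0.3,0.3,0.3,0.3,0.3,0.3,0.3,0.3,0.3,0.3]}'; python3 -c "
from h import *
s=snapshot('scene');print(get_obs()['clock'],carriage(s));t=snapshot('side');print(carriage(t))"
```

```text
clock: 4.98
tool_pos: [0.5167, 0.166, 0.1926]
orientation: [132.3, 67.4, -51.3]
force: [5.2, -5.8, -5.0]
opening: 0.0379
5.0333 ([[0.6943, 0.0964], [0.7542, 0.1267], [0.7964, 0.1517]], np.float64(0.124), np.int64(402))
([[0.6933, 0.0941], [0.7433, 0.1129], [0.7909, 0.1471]], np.float64(0.1207), np.int64(250))
```

```bash
python3 -m crank '{"delta_pos":[[0,0,0],[0,0,0],[0,0,0],[0,0,0],[0,0,0],[0.0006,0.0115,0],[0.0024,0.0229,0],[0.0049,0.0325,0],[0.0049,0.0325,0],[0.0049,0.0325,0]],"turn":[[0,0,0],[0,0,0],[0,0,0],[0,0,0],[0,0,0],[0,0,-6],[0,0,-12],[0,0,-17.2],[0,0,-17.2],[0,0,-17.2]],"grip":[0.3,0.3,0.3,0.3,0.3,0.3,0.3,0.3,0.3,0.3]}'; python3 -c "
from h import *
for n in('scene','side'):
  C=[]
  for i in range(3):
    s=snapshot(n);C.append(carriage(s)[1])
    P=cloud(s);x=P@X;y=P@Y;z=P[...,2];I=s['pixels'].astype(int);hsv=cv2.cvtColor(s['pixels'],cv2.COLOR_BGR2HSV)
    pale=(I[...,2]-I[...,0]>12)&(hsv[...,1]<110)&(hsv[...,1]>25)&(I[...,2]>90)
    p=pale&(abs(np.hypot(x-.75,z-.015)-.125)<.004)&(z>.05)&(y>-.03)&(y<.22)
  print(n,carriage(s),C,'stone',np.percentile(y[p],[1,99]),np.percentile(y[p],[1,99]).mean())
  np.savez(n+'1.npz',**s);cv2.imwrite(f'pics/{n}2.png',cv2.resize(s['pixels'][170:320,160:340] if n=='scene' else s['pixels'][110:260,230:380],None,fx=4,fy=4,interpolation=cv2.INTER_CUBIC)[:600,:800])
o=get_obs();print(o['clock'],o['force'],rel(*goal(.0,-1)))"
```

```text
clock: 5.92
tool_pos: [0.5145, 0.1329, 0.1981]
orientation: [-179.0, 74.9, -0.5]
force: [1.6, 0.1, -7.4]
opening: 0.0374
scene ([[0.6994, 0.1201], [0.7534, 0.151], [0.7965, 0.1752]], np.float64(0.1475), np.int64(417)) [np.float64(0.1475), np.float64(0.1473), np.float64(0.1475)] stone [0.10133361 0.19022745] 0.14578053117240272
side ([[0.6961, 0.1168], [0.7429, 0.1367], [0.7927, 0.1686]], np.float64(0.1433), np.int64(233)) [np.float64(0.1423), np.float64(0.1427), np.float64(0.1433)] stone [0.09840242 0.18705508] 0.14272874664889446
6.2167 [ 2.90923098 -2.50202441 -6.79105777] (array([ 0.0086,  0.0021, -0.0004]), array([ 0.04,  0.06, -0.01]))
```

View pics/scene2.png

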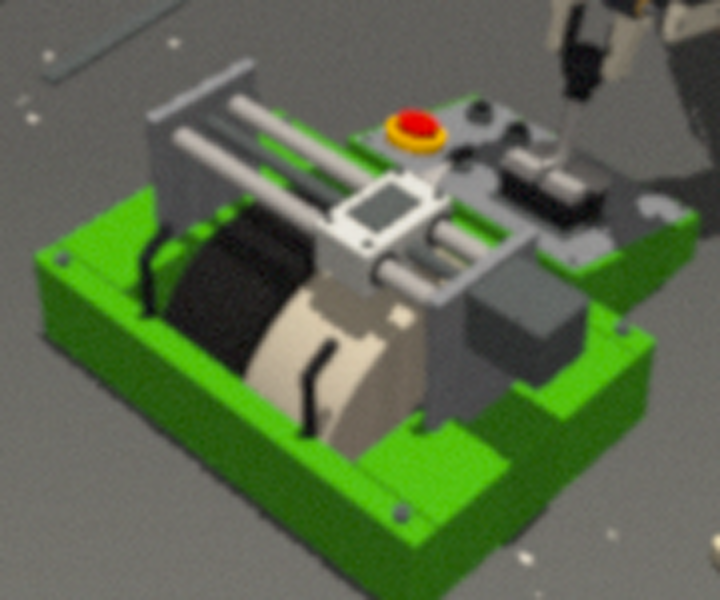

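```bash
python3 -c "
from h import *
for n in('scene','side'):
  s=np.load(n+'1.npz');P=cloud(s);P=cv2.medianBlur(P.astype(np.float32),3);x=P@X;y=P@Y;z=P[...,2]
  f=(x>.705)&(x<.795)&(z>.172)&(z<.208)&(y>.09)&(y<.2)
  h,e=np.histogram(y[f],np.arange(.1,.195,.003));print(n,'carriage side',[(round(a,3),int(b)) for a,b in zip(e,h)])
  g=(np.hypot(x-.75,z-.015)<.118)&(z>.06)&(x>.63)&(x<.87)&(y>.08)&(y<.21)
  h,e=np.histogram(y[g],np.arange(.085,.2,.003));print('stone face',[(round(a,3),int(b)) for a,b in zip(e,h)])
"
```

```text
scene carriage side [(np.float64(0.1), 12), (np.float64(0.103), 8), (np.float64(0.106), 5), (np.float64(0.109), 1), (np.float64(0.112), 2), (np.float64(0.115), 2), (np.float64(0.118), 0), (np.float64(0.121), 2), (np.float64(0.124), 6), (np.float64(0.127), 0), (np.float64(0.13), 0), (np.float64(0.133), 0), (np.float64(0.136), 0), (np.float64(0.139), 0), (np.float64(0.142), 0), (np.float64(0.145), 0), (np.float64(0.148), 0), (np.float64(0.151), 0), (np.float64(0.154), 0), (np.float64(0.157), 0), (np.float64(0.16), 0), (np.float64(0.163), 0), (np.float64(0.166), 0), (np.float64(0.169), 10), (np.float64(0.172), 89), (np.float64(0.175), 49), (np.float64(0.178), 11), (np.float64(0.181), 15), (np.float64(0.184), 14), (np.float64(0.187), 14), (np.float64(0.19), 18)]
stone face [(np.float64(0.085), 0), (np.float64(0.088), 0), (np.float64(0.091), 0), (np.float64(0.094), 0), (np.float64(0.097), 0), (np.float64(0.1), 2), (np.float64(0.103), 0), (np.float64(0.106), 0), (np.float64(0.109), 0), (np.float64(0.112), 0), (np.float64(0.115), 0), (np.float64(0.118), 0), (np.float64(0.121), 0), (np.float
[... 1576 characters left out ...]
9), 0), (np.float64(0.112), 0), (np.float64(0.115), 0), (np.float64(0.118), 0), (np.float64(0.121), 0), (np.float64(0.124), 0), (np.float64(0.127), 0), (np.float64(0.13), 0), (np.float64(0.133), 0), (np.float64(0.136), 0), (np.float64(0.139), 0), (np.float64(0.142), 0), (np.float64(0.145), 0), (np.float64(0.148), 0), (np.float64(0.151), 0), (np.float64(0.154), 0), (np.float64(0.157), 0), (np.float64(0.16), 0), (np.float64(0.163), 0), (np.float64(0.166), 0), (np.float64(0.169), 0), (np.float64(0.172), 0), (np.float64(0.175), 0), (np.float64(0.178), 0), (np.float64(0.181), 0), (np.float64(0.184), 0), (np.float64(0.187), 0), (np.float64(0.19), 0), (np.float64(0.193), 0), (np.float64(0.196), 0)]
```

The two views put the carriage +2.3 mm and +1 mm from the stone's middle, so about 1.6 mm left, which is close to the measuring error. I'll lower the knob into the latch, let go and retreat.

```bash
python3 -m crank '{"delta_pos":[[0.004,0,0],[0.008,0,0],[0.011,0,0],[0.011,0,0],[0.011,0,0],[0.011,0,0],[0.011,0,0],[0.011,0,0],[0.011,0,0],[0.011,0,0],[0.011,0,0],[0.011,0,0]],"turn":[[0,0,0],[0,0,0],[0,0,0],[0,0,0],[0,0,0],[0,0,0],[0,0,0],[0,0,0],[0,0,0],[0,0,0],[0,0,0],[0,0,0]],"grip":[0.3,0.3,0.3,0.3,1,1,1,1,1,1,1,1]}'; python3 -m crank '{"delta_pos":[[0,0,0],[0,0,0],[-0.025,0,0],[-0.05,0,0],[-0.08,0,0],[-0.11,0,0],[-0.13,0,0],[-0.13,0,0],[-0.13,0,0]],"turn":[[0,0,0],[0,0,0],[0,0,0],[0,0,0],[0,0,0],[0,0,0],[0,0,0],[0,0,0],[0,0,0]],"grip":[1,1,1,1,1,1,1,1,1]}'; python3 - <<'E'
from h import *
from scipy.optimize import least_squares
a=[]
for n in("scene","side"):
    s=snapshot(n);P=cloud(s);print(n,carriage(s),get_obs()["clock"])
    m=(np.linalg.norm(P-KNOB,axis=2)<.04)&(s["pixels"].max(2)<70)
    q=P[m];d=q.mean(0)-s["eye"];f=least_squares(lambda c:np.linalg.norm(q-c,axis=1)-.02,q.mean(0)+.01*d/np.linalg.norm(d),loss="soft_l1",f_scale=.002);print("knob",f.x,"along n",(f.x-KNOB)@N,"left",(f.x-KNOB)@YL)
    P=cv2.medianBlur(P.astype(np.float32),3);x=P@X;y=P@Y;z=P[...,2]
    b=(.165,.181) if n=="scene" else (.109,.124)
    f=(x>.705)&(x<.795)&(z>.172)&(z<.208)&(y>b[0])&(y<b[1]);g=(np.hypot(x-.75,z-.015)<.118)&(z>.06)&(x>.63)&(x<.87)&(y>.08)&(y<.21)
    print("faces",np.median(y[f]),np.median(y[g]))
    a.append(cv2.resize(s["pixels"][150:310,160:360] if n=="scene" else s["pixels"][110:270,150:350],(400,320)))
cv2.imwrite("pics/end.png",np.hstack(a))
E
```

```text
clock: 7.22
tool_pos: [0.5178, 0.1346, 0.1869]
orientation: [-179.6, 75.0, -0.9]
force: [0.5, -0.1, 0.2]
opening: 0.0845
clock: 7.97
tool_pos: [0.4842, 0.1356, 0.3137]
orientation: [-179.2, 74.9, -0.5]
force: [-0.2, 0.0, -1.2]
opening: 0.0875
scene ([[0.6996, 0.1194], [0.7516, 0.1506], [0.7969, 0.1749]], np.float64(0.1468), np.int64(402)) 8.0167
knob [0.51383191 0.13441051 0.20608643] along n -0.0012946907499801071 left 0.001846968980107893
faces 0.17421498385086115 0.18948657960303422
side ([[0.6959, 0.1158], [0.7434, 0.1366], [0.7927, 0.1689]], np.float64(0.142), np.int64(228)) 8.0667
knob [0.51214765 0.1349171  0.20325023] along n -0.0035946397497300126 left 0.002315031370575802
faces 0.11716397316056756 0.09957253564295088
```

View pics/end.png

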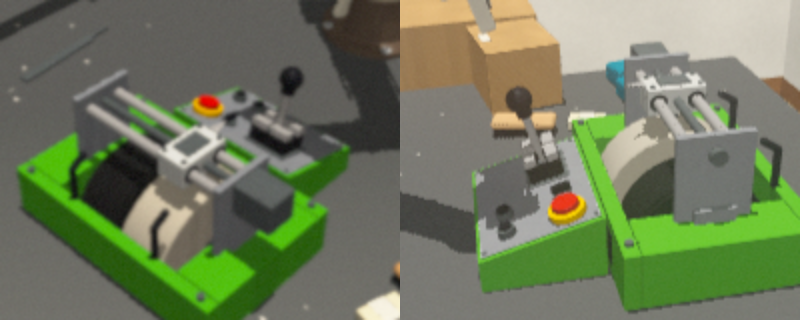

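The knob at (290,78) is back upright and down at its latched height. The carriage at (192,148) sits over the stone, about 1 mm left of its middle, and the gripper is clear.

```bash
python3 -c "
from plant import *
print(get_obs()['force'],close_job())"
```

```text
the job is handed in; nothing more can be done
[ 0.75483394  0.55256954 -0.39250978] None
```

The diamond is over the middle of the grinding stone, about 1 mm to the left, and the job is handed in at about 8 s on the robot's clock. I pulled the knob up about 11 mm and held the stick left for about 2 s, and the carriage moved about 58 mm left. I then brought the stick back to centre in the grip instead of letting it spring back, lowered the knob into the latch, let go and backed off.

- **Diamond position:** the carriage's and stone's side faces put it +1.7 mm (scene camera) and +0.6 mm (side camera) left of the middle. The carriage outlines gave similar values. This is within the measuring error, so I made no correction.
- **Stick:** the knob is upright, about 2 mm left of where I first measured it, within the latched play. Its height read 1 to 4 mm below the first measurement, so it is down in the latch. The two cameras differ by about 2 mm on that height.
- **Everything else:** the arm went nowhere near the emergency stop or the loose things. The tool force was near zero after I let go.

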